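# Release the stuck tray of the blue-banded cassette reader

### The job

The blue-banded test-cassette reader has locked up with its tray shut. Take the orange-handled release pin from its stand and push it down through the round hole in the top of that reader until the tray springs out, then put the pin back in its stand, standing upright with its collar on the stand, and let go. Leave the green-banded reader's tray shut.

Things in the scene. Friction and masses are not known exactly. Their poses are not given: they have to be found in the camera images.
- release_pin: Loose pin, about 70 g, starts upright in its stand. From below: steel shaft 8 mm thick, 62 mm long; black round collar 50 mm across, 6 mm thick; orange square handle 24 x 24 mm, 64 mm tall, flat sides facing the pin's x and y. Origin: on the axis at the collar's underside, z up. Shaft tip at z = -62 mm; handle z = +6 to +70 mm (grasp it at +38 to +45 mm).
- stand_hole (a point): Centre of the mouth, z up, of the through hole, 26 mm across, in the pin's fixed grey stand: block 70 x 70 mm, 75 mm tall, on a foot 100 x 100 x 8 mm. The mouth is in the block's flat top; the pin hangs in it with its collar lying on that top, its origin at this point at the start.
- blue_hole (a point): Centre of the mouth, z up, of the 26 mm black-rimmed hole in the flat top of the blue-banded reader (fixed white box, 220 deep x 130 wide x 120 mm tall, front towards robot). Hole: 80 mm behind the front, midway across. A sprung pad wider than the hole lies 35 mm below the mouth; 2.5 to 7 N pushes it down; it trips with the tip 45 mm down, and may go on until the collar meets the top (62 mm).
- tray_blue (a joint): Grey tray, 80 mm wide, low in the front of the blue-banded reader, with a white test cassette on it: 0 = shut, 0.065 m = fully out towards the robot side. Once the latch is tripped a spring drives it out within about a second, and it stays out when the pin is withdrawn.
- tray_green (a joint): Tray of the other reader, the same box with green bands and its own hole: 0 = shut (as at the start), 0.065 m = fully out. It must stay shut.
Not all that is in view belongs to the job. Of the things that look like the release_pin, the middle-sized one is meant. Leave any brown look-alike of the part that bears stand_hole alone.

How it is judged:
By the outcome, as a careful person would: the job done as asked, in the order asked, and still so for the second after the job is handed in, with the robot touching nothing.
It also fails if it takes over 59 s, if anything falls off the work surface, if the arm or the gripper's body presses on something with over 40 N, if the wrist force passes 120 N, or if a joint passes its speed limit or range.

### The arm

A 7-joint arm with a two-finger parallel gripper is mounted at the origin on the work surface. World frame = base frame: x ahead of the robot, y to its left, z up, the work surface at z = 0. Lengths are in m, angles in rad, forces in N, time in s.
With the tool pointing down it reaches from about 0.4 to 0.875 m from the base axis. Payload 19.3 kg.
Tool frame: the origin (TCP) lies at the very end of the fingers, on their centre line; the grasp point (between the pads) lies 19 mm behind it; z points along the fingers, y is the direction in which the jaws open and shut (so a half turn about z gives the same grasp; the last joint's range is limited). The gripper opens to 85 mm and grips with 20 to 120 N. Pads are 22 mm wide; open, the fingers measure 114 mm over their backs; the gripper's body (76 mm by 85 mm) begins 54 mm behind the grasp point. The pads swing forward as they close: fully open they stand 13 mm farther back than shut.
Start: joints at [1.089, 0.521, -0.036, 1.599, 0.021, 1.021, -0.113], TCP at [0.25, -0.573, 0.195] pointing down, gripper open.
Joint ranges: [-2.91, 2.91], [-0.3, 2.13], [-1.5, 1.42], [0.17, 2.43], [-1.26, 4.41], [0.16, 1.93], [-2.52, 2.52]. Speed limits (rad/s): [1.89, 1.89, 2.39, 2.39, 3.01, 3.01, 3.01].

### API

Orientations are given as [roll, pitch, yaw] about the fixed x, y, z axes, in that order (R = Rz(yaw) Ry(pitch) Rx(roll)).
In Python, from workcell import telemetry, imaging, ticket gives the robot as it stands.
- The arm moves only by the tool carry_out, never from a script. Its argument "series" is a list of rows, each a list of 7 numbers: the shift along the tool's x, y, z in m, then the turn, a rotation vector about the tool's x, y, z in rad, then the closure in counts, from 0 (fully open) to 255 (shut). In form: [[tx, ty, tz, ax, ay, az, jaw], ...]. A call has 1 to 10 rows; each row is the pose to reach, as a shift and turn from the pose commanded when the call began, along the tool's axes at that moment; what a row does not reach only later rows make up. A row lasts 1/8 s, in which the tool goes at most 62.5 mm and 10.7 degrees, less where a joint would pass 70% of its speed; a pose out of reach is approached as far as the arm can. A call with a gripper value outside its range is refused whole. The fingers move at their own pace and stop on an object; "force" is the grip in N (left out, the last holds). Time passes only in rows, so rows that repeat a pose let the fingers close. It gives the time, the measured TCP pose, the force and the opening at its end, in the units of the state.
- telemetry.observe(): the state, without advancing time (a new reading comes with each control period).
- imaging.grab_frame(name): name is "side" or "top"; returns (picture, depth): 480x640x3 uint8, blue, green, red; 480x640 float32, m along the optical axis (not along the pixel's ray), 0 where there is no reading.
- imaging.camera_info(name): a dict with "mtx" (3x3 intrinsics, pixels), "extrinsics" (4x4, takes a point from camera to world coordinates). Camera axes: x right, y down, z forward; pixel columns grow to the right and rows downward; lengths in m; the calibration is good to about 2 mm. A picture is of the moment at which its call begins. camera_info takes no time and is no camera call.
- ticket.job_done(): hands the job in, once; it reports no verdict.
The state is a dict: "clock": time; "qpos": joint angles; "qd": joint speeds; "joint_efforts": joint torques, N m; "position": TCP position; "tool_rot": TCP orientation; "force": force on the tool from outside, world axes, zero at the start; "moment": the same for the moment, N m; "grip_width": finger opening in m.
Only numpy, scipy, OpenCV 4.12 (cv2) and the standard library are available. Lean on these libraries where they do the work, as an engineer would, in place of code of your own. Each camera call takes 0.05 s, during which the arm holds its last target.

## Working session

There is one attempt and no reset: what is moved stays moved. The work goes in short steps, Python scripts to look and compute and a tool call to move; the robot and the scene stay as the last step left them, time stands still between calls to the robot, and variables do not carry over. Pictures are saved under pics/ and viewed, and the job is handed in when it is done.

Besides the shell and the picture viewer there is one more tool, called after "Call:" as name(argument=value, ...) on one line, values as JSON. carry_out: Moves the arm, as the interface text tells. Its arguments: {"type":"object","properties":{"series":{"type":"array"},"force":{"type":"number"}},"required":["series"]}

```bash
mkdir -p pics; python3 - <<'E'
from workcell import telemetry, imaging
import cv2,numpy as np
print(telemetry.observe())
for n in ("side","top"):
    p,d=imaging.grab_frame(n); cv2.imwrite(f"pics/{n}0.png",p); np.savez(f"{n}0.npz",p=p,d=d)
    i=imaging.camera_info(n); print(n,i["mtx"],i["extrinsics"])
E
```

```text
{'clock': 0.0, 'qpos': array([ 1.08879677,  0.52206077, -0.03630769,  1.59997947,  0.02120093,
        1.02109246, -0.11277834]), 'qd': array([ 9.43704041e-04, -8.46495924e-06, -1.40501825e-03, -3.10610369e-04,
       -5.98066534e-04, -1.12649740e-03,  1.72497387e-03]), 'joint_efforts': array([ 1.26919433e-03, -9.27124071e+01,  1.98055364e+00, -3.69942033e+01,
        1.78365433e-02,  8.10212310e-03, -8.65830953e-05]), 'position': array([ 0.24996791, -0.57243464,  0.19480706]), 'tool_rot': array([-3.14044124e+00,  9.21139367e-05,  4.11794172e-01]), 'force': array([-0.00232719,  0.42775533, -0.000853  ]), 'moment': array([-0.04398213,  0.00430541,  0.05717864]), 'grip_width': 0.08527529532616811}
side [[595.56443454   0.         324.83340345]
 [  0.         595.56443454 241.63716587]
 [  0.           0.           1.        ]] [[-0.99644472 -0.03584073  0.07624541  0.43591516]
 [-0.08387291  0.50744205 -0.85759425  0.81087118]
 [-0.00795332 -0.86094019 -0.50864402  0.57590192]
 [ 0.          0.          0.          1.        ]]
top [[491.67114611   0.         318.01707228]
 [  0.         491.67114611 237.44899916]
 [  0.           0.           1.        ]] [[-0.02925599 -0.9962253   0.08172657  0.42201323]
 [-0.99954823  0.02859407 -0.00925812  0.00795037]
 [ 0.00688627 -0.08196051 -0.99661179  1.0393533 ]
 [ 0.          0.          0.          1.        ]]
```

View pics/side0.png

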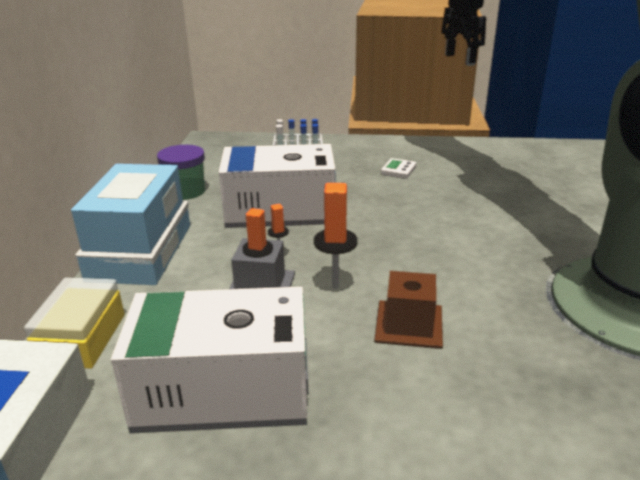

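View pics/top0.png

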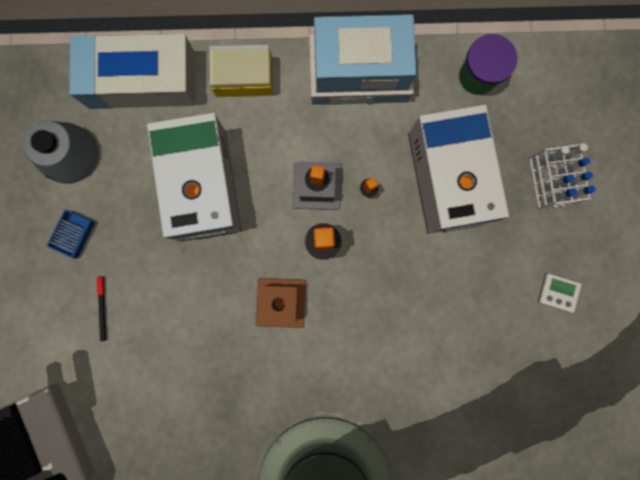

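The side view shows three orange-handled pins: one in the grey stand at about (257,230), a small one at (278,220) and a big free-standing one at (336,215). The top view shows the same pins at (317,175), (371,186) and (324,238). The blue reader is on the right with its hole at (467,181), and the brown stand at (280,302) is a decoy. Next I'll measure positions.

```bash
cat > h.py <<'E'
import numpy as np,cv2
from workcell import imaging
def cloud(n,d):
    i=imaging.camera_info(n);K=i["mtx"];T=i["extrinsics"]
    v,u=np.mgrid[:480,:640]
    P=np.stack([(u-K[0,2])/K[0,0]*d,(v-K[1,2])/K[1,1]*d,d],-1)
    return P@T[:3,:3].T+T[:3,3]
def onplane(n,uv,z):
    i=imaging.camera_info(n);K=i["mtx"];T=i["extrinsics"]
    r=T[:3,:3]@np.array([(uv[0]-K[0,2])/K[0,0],(uv[1]-K[1,2])/K[1,1],1])
    return T[:3,3]+r*(z-T[2,3])/r[2]
E
python3 - <<'E'
from h import *
for n in ("top","side"):
    f=np.load(n+"0.npz");p,d=f["p"],f["d"];W=cloud(n,d)
    hsv=cv2.cvtColor(p,cv2.COLOR_BGR2HSV)
    m=cv2.inRange(hsv,(5,170,120),(18,255,255))
    k,l,s,c=cv2.connectedComponentsWithStats(m)
    for j in range(1,k):
        if s[j,4]<30: continue
        q=W[(l==j)&(d>0)]
        print(n,s[j],"zmin/max",np.percentile(q[:,2],[2,50,98]).round(4),"min",q.min(0).round(4),"max",q.max(0).round(4))
        if n=="top":
            z=np.percentile(q[:,2],98); mm=(l==j)&(W[...,2]>z-0.008)
            vv,uu=np.nonzero(mm);pts=np.array([onplane(n,(a,b),z)[:2] for a,b in zip(uu,vv)],np.float32)
            print("   top", z.round(4),cv2.minAreaRect(pts*1000),len(pts))
    np.set_printoptions(suppress=True)
# stand top
f=np.load("top0.npz");p,d=f["p"],f["d"];W=cloud("top",d)
for name,(u0,u1,v0,v1),(z0,z1) in [("stand",(285,350,155,215),(.065,.08)),("foot",(285,350,155,215),(.003,.015)),("blue",(400,520,95,240),(.11,.13)),("green",(140,245,105,250),(.11,.13))]:
    S=np.zeros((480,640),bool);S[v0:v1,u0:u1]=1
    q=W[S&(W[...,2]>z0)&(W[...,2]<z1)&(d>0)]
    print(name,len(q),q[:,2].mean() if len(q) else 0,cv2.minAreaRect((q[:,:2]*1000).astype(np.float32)) if len(q) else 0)
S=np.zeros((480,640),bool);S[168:196,455:480]=1
print("z around stand", np.histogram(W[155:215,285:350,2],bins=np.arange(-.005,.17,.01)))
big=cv2.resize(p[90:320,260:520],None,fx=3,fy=3,interpolation=cv2.INTER_CUBIC);cv2.imwrite("pics/topz.png",cv2.resize(big,(780,600) if 0 else None,fx=.85,fy=.85))
p=np.load("side0.npz")["p"];cv2.imwrite("pics/sidez.png",cv2.resize(p[120:320,200:460],None,fx=3,fy=3,interpolation=cv2.INTER_CUBIC))
E
```

```text
top [310 165  14  14 158] zmin/max [0.0814 0.1445 0.1479] min [ 0.6048 -0.0133  0.0795] max [0.6388 0.0113 0.1486]
   top 0.1479 ((616.4686889648438, -2.4089889526367188), (22.3762149810791, 23.345905303955078), 79.0620346069336) 148
top [460 176  12  12 119] zmin/max [0.0815 0.0849 0.1184] min [ 0.586  -0.3057  0.0794] max [ 0.6139 -0.2719  0.1233]
   top 0.1184 ((594.780029296875, -275.75299072265625), (19.948957443237305, 5.146716594696045), 13.582374572753906) 8
top [366 178  12  11  87] zmin/max [0.0539 0.1006 0.1043] min [ 0.5919 -0.1179  0.0483] max [ 0.6201 -0.0967  0.1053]
   top 0.1043 ((600.556640625, -106.94664764404297), (17.342044830322266, 17.355974197387695), 25.13791275024414) 79
top [187 184  12  12 112] zmin/max [0.0816 0.0851 0.0883] min [0.5901 0.2314 0.0814] max [0.6127 0.2531 0.0892]
   top 0.0883 ((600.96484375, 241.41195678710938), (21.447343826293945, 21.843830108642578), 89.46772003173828) 112
top [314 228  20  20 378] zmin/max [0.1086 0.1878 0.1912] min [ 0.4751 -0.0263  0.0944] max [0.516  0.0072 0.1932]
   top 0.1912 ((491.23126220703125, -9.432006835937
[... 555 characters left out ...]
oot 921 0.007420293083409082 ((620.6092529296875, -2.8711929321289062), (136.53829956054688, 127.45451354980469), 88.58202362060547)
blue 7807 0.11995092659249396 ((626.5352783203125, -282.2229309082031), (221.73643493652344, 132.65989685058594), 7.942837238311768)
green 7874 0.12008902247083283 ((624.8756713867188, 239.42764282226562), (222.47386169433594, 131.08689880371094), 7.993965148925781)
z around stand (array([1727,  767,   26,   28,   24,   29,   27,  421,  588,   12,   12,
         15,   14,   12,  109,   65,    0]), array([-0.005,  0.005,  0.015,  0.025,  0.035,  0.045,  0.055,  0.065,
        0.075,  0.085,  0.095,  0.105,  0.115,  0.125,  0.135,  0.145,
        0.155,  0.165]))
```

View pics/topz.png

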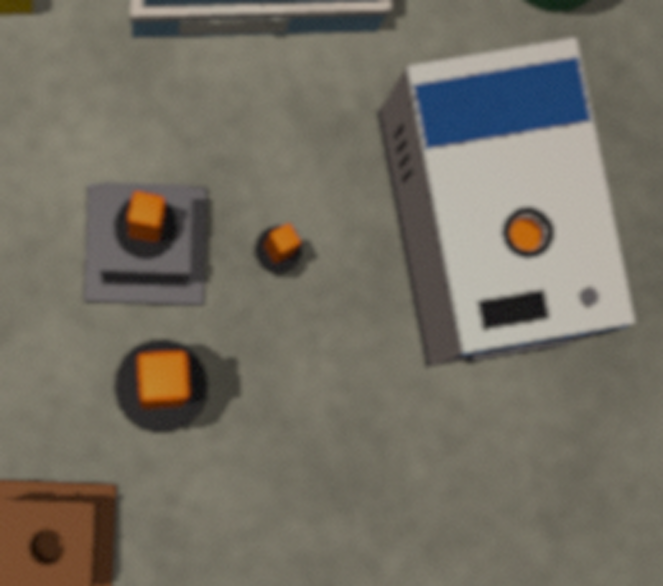

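View pics/sidez.png

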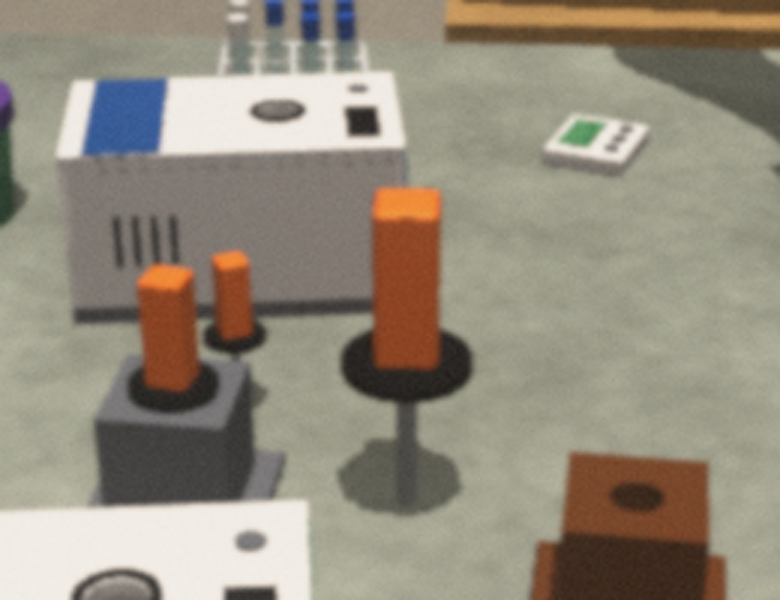

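```bash
python3 - <<'E'
from h import *
np.set_printoptions(suppress=True)
f=np.load("top0.npz");p,d=f["p"],f["d"];W=cloud("top",d)
# blue rim: dark+orange region inside white
roi=p[160:202,445:490];g=cv2.cvtColor(roi,cv2.COLOR_BGR2HSV)
m=((g[...,2]<120)|(g[...,1]>100)).astype(np.uint8)
k,l,s,c=cv2.connectedComponentsWithStats(m)
for j in range(1,k): 
    if s[j,4]>50: print(s[j],c[j]+[445,160],onplane("top",c[j]+[445,160],.12))
# side view rim
p2=np.load("side0.npz")["p"]
roi=p2[148:166,276:308];g=cv2.cvtColor(roi,cv2.COLOR_BGR2HSV)
m=(g[...,2]<150).astype(np.uint8)
k,l,s,c=cv2.connectedComponentsWithStats(m)
for j in range(1,k): 
    if s[j,4]>20: print("side",s[j],c[j]+[276,148],onplane("side",c[j]+[276,148],.12))
# handle top face: angle & centre
S=np.zeros((480,640),bool);S[160:185,305:330]=1
hs=cv2.cvtColor(p,cv2.COLOR_BGR2HSV)
q=W[S&(W[...,2]>.135)]
print("pin",len(q),q.mean(0),cv2.minAreaRect((q[:,:2]*1000).astype(np.float32)))
print("tray front x check")
E
```

```text
[ 12  11  20  20 306] [466.64705882 180.70588235] [ 0.59733632 -0.28577073  0.12      ]
side [ 8  6 17  7 92] [292.11956522 156.66304348] [ 0.59691651 -0.28388608  0.12      ]
pin 178 [ 0.61255337 -0.00267128  0.16414654] ((526.8278198242188, 7.781475067138672), (24.208698272705078, 208.22703552246094), 83.27618408203125)
tray front x check
```

Call:
carry_out(series=[[0,0,-0.055,0,0,0,0],[0.05,-0.033,-0.055,0,0,-0.1,0],[0.1,-0.066,-0.055,0,0,-0.2,0],[0.15,-0.1,-0.055,0,0,-0.3,0],[0.2,-0.133,-0.055,0,0,-0.4,0],[0.25,-0.166,-0.055,0,0,-0.5,0],[0.3,-0.2,-0.055,0,0,-0.6,0],[0.35,-0.233,-0.055,0,0,-0.7,0],[0.4,-0.266,-0.055,0,0,-0.8,0],[0.45,-0.3,-0.055,0,0,-0.9,0]])

```text
clock: 1.35
position: [0.5432, -0.1161, 0.2504]
tool_rot: [-3.142, 0.0, 1.315]
force: [1.4, -0.9, 0.2]
grip_width: 0.0853
```

Call:
carry_out(series=[[0.045,0.014,0,0,0,-0.07,0],[0.09,0.028,0,0,0,-0.07,0],[0.13,0.042,0,0,0,-0.07,0],[0.13,0.042,0,0,0,-0.07,0],[0.13,0.042,0.02,0,0,-0.07,0],[0.13,0.042,0.04,0,0,-0.07,0],[0.13,0.042,0.05,0,0,-0.07,0],[0.13,0.042,0.05,0,0,-0.07,0]])

```text
clock: 2.35
position: [0.616, -0.0033, 0.2001]
tool_rot: [-3.141, 0.0, 1.381]
force: [-0.1, -0.1, 0.2]
grip_width: 0.0853
```

```bash
python3 - <<'E'
from h import *
from workcell import telemetry
s=telemetry.observe();print(s['position'],s['tool_rot'],s['qpos'])
p,d=imaging.grab_frame("side");cv2.imwrite("pics/s1.png",cv2.resize(p[80:330,150:470],None,fx=2.4,fy=2.4))
E
```

```text
[ 0.61599691 -0.00327194  0.20005342] [-3.14061834e+00  3.01557452e-04  1.38135347e+00] [ 0.20327799  0.53175805 -0.43420441  1.60287762  0.24657137  1.06267968
 -0.48847457]
```

View pics/s1.png

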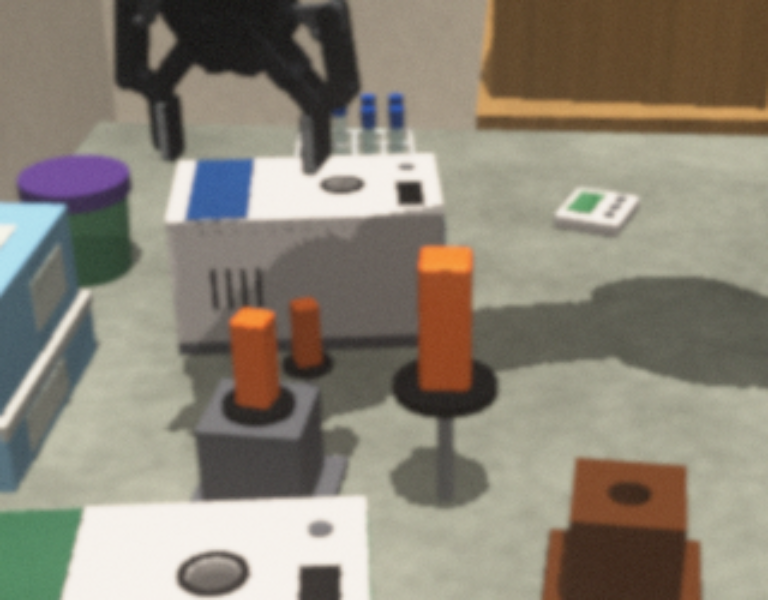

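The gripper is above the stand pin, with the fingers straddling the handle along x. I'll descend and grip.

Call:
carry_out(series=[[0,0,0.03,0,0,0,0],[0,0,0.06,0,0,0,0],[0,0,0.085,0,0,0,0],[0,0,0.102,0,0,0,0],[0,0,0.102,0,0,0,0],[0,0,0.102,0,0,0,255],[0,0,0.102,0,0,0,255],[0,0,0.102,0,0,0,255],[0,0,0.102,0,0,0,255],[0,0,0.102,0,0,0,255]], force=50)

```text
clock: 3.65
position: [0.6168, -0.0028, 0.099]
tool_rot: [3.141, -0.0, 1.382]
force: [-0.7, 0.1, 6.4]
grip_width: 0.0222
```

Call:
carry_out(series=[[0,0,0,0,0,0,255],[0,0,0,0,0,0,255],[0,0,0,0,0,0,255],[0,0,0,0,0,0,255]])

```text
clock: 4.15
position: [0.6168, -0.0028, 0.099]
tool_rot: [3.141, -0.0, 1.382]
force: [0.2, -0.2, 7.0]
grip_width: 0.0225
```

Call:
carry_out(series=[[0,0,-0.01,0,0,0,255],[0,0,-0.03,0,0,0,255],[0,0,-0.06,0,0,0,255],[0,0,-0.09,0,0,0,255],[0,0,-0.12,0,0,0,255],[0,0,-0.14,0,0,0,255],[0,0,-0.15,0,0,0,255],[0,0,-0.15,0,0,0,255],[0,0,-0.15,0,0,0,255]])

```text
clock: 5.28
position: [0.616, -0.0029, 0.2476]
tool_rot: [-3.14, 0.0, 1.382]
force: [0.7, 0.4, -0.8]
grip_width: 0.0226
```

```bash
python3 - <<'E'
from h import *
from workcell import telemetry
s=telemetry.observe();print(s['position'],s['tool_rot'],s['force'])
p,d=imaging.grab_frame("side");cv2.imwrite("pics/s2.png",cv2.resize(p[0:300,120:440],None,fx=2,fy=2));np.savez("s2.npz",p=p,d=d)
W=cloud("side",d);hs=cv2.cvtColor(p,cv2.COLOR_BGR2HSV)
E
```

```text
[ 0.61597145 -0.00289789  0.24755117] [-3.14040600e+00  2.69451371e-04  1.38179925e+00] [ 0.6825503   0.44897111 -0.79125412]
```

View pics/s2.png

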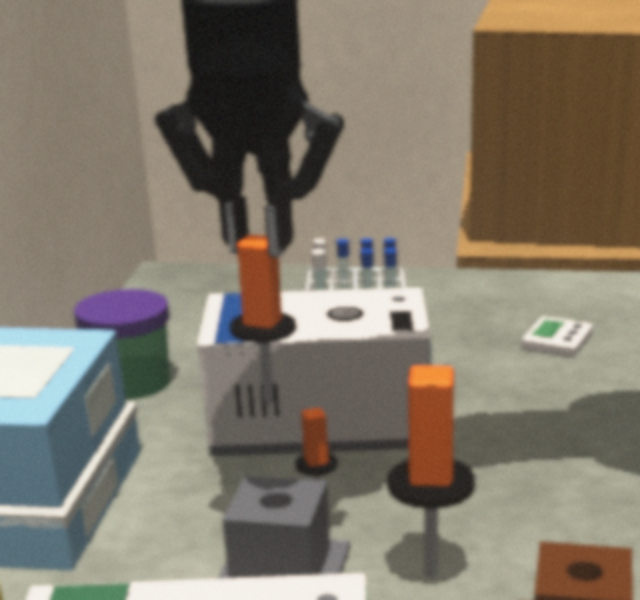

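```bash
python3 - <<'E'
from h import *
np.set_printoptions(suppress=True)
f=np.load("s2.npz");p,d=f["p"],f["d"];W=cloud("side",d)
hs=cv2.cvtColor(p,cv2.COLOR_BGR2HSV);m=cv2.inRange(hs,(5,170,100),(18,255,255))
k,l,s,c=cv2.connectedComponentsWithStats(m)
for j in range(1,k):
    if s[j,4]>40:
        q=W[(l==j)&(d>0)];print(s[j],np.percentile(q,[2,50,98],axis=0).round(4).tolist())
cv2.imwrite("pics/s2z.png",cv2.resize(p[60:220,210:300],None,fx=4,fy=3.7,interpolation=cv2.INTER_CUBIC))
p,d=imaging.grab_frame("top");np.savez("t2.npz",p=p,d=d);W=cloud("top",d)
cv2.imwrite("pics/t2.png",cv2.resize(p[80:300,220:420],None,fx=2.7,fy=2.7))
E
```

```text
[239 118  21  46 711] [[0.6056, -0.0032, 0.2325], [0.6158, 0.0097, 0.2645], [0.6277, 0.0138, 0.2936]]
[ 325  183   21   60 1221] [[0.4762, -0.016, 0.1018], [0.4914, 0.0071, 0.1511], [0.5068, 0.0103, 0.1888]]
[272 205  12  27 260] [[0.5919, -0.1094, 0.0552], [0.6, -0.0987, 0.0813], [0.6086, -0.0938, 0.102]]
```

View pics/s2z.png

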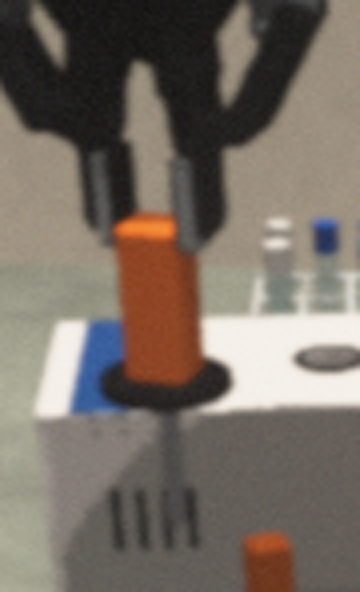

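```bash
python3 - <<'E'
from h import *
np.set_printoptions(suppress=True,precision=4)
i=imaging.camera_info("side");K=i["mtx"];Ti=np.linalg.inv(i["extrinsics"])
def pr(P):
    c=Ti[:3,:3]@P+Ti[:3,3];c=K@c;return c[:2]/c[2]
for x in(.599,.604,.628,.633):
  for z in(.2476,.2666,.285,.2936): print(x,z,pr(np.array([x,-.003+.011,z])),pr(np.array([x,-.003-.011,z])))
f=np.load("s2.npz");W=cloud("side",f["d"])
for u,v in[(234,118),(235,122),(257,120),(257,124),(260,125),(262,118),(255,115),(250,122)]: print(u,v,f["p"][v,u],W[v,u])
E
```

```text
0.599 0.2476 [261.3255 152.019 ] [263.9158 146.4284]
0.599 0.2666 [260.5056 139.6593] [263.1421 134.273 ]
0.599 0.285 [259.6938 127.4217] [262.3763 122.2434]
0.599 0.2936 [259.3081 121.609 ] [262.0127 116.5314]
0.604 0.2476 [257.9363 151.9354] [260.5976 146.349 ]
0.604 0.2666 [257.0786 139.5803] [259.7876 134.198 ]
0.604 0.285 [256.2293 127.3474] [258.986  122.1729]
0.604 0.2936 [255.826  121.5369] [258.6054 116.4631]
0.628 0.2476 [241.7093 151.5353] [244.7094 145.9689]
0.628 0.2666 [240.6711 139.202 ] [243.7265 133.839 ]
0.628 0.285 [239.6433 126.9912] [242.7538 121.8353]
0.628 0.2936 [239.1551 121.1914] [242.292  116.1359]
0.633 0.2476 [238.3372 151.4522] [241.4076 145.8899]
0.633 0.2666 [237.2617 139.1234] [240.3889 133.7644]
0.633 0.285 [236.1968 126.9172] [239.3807 121.7652]
0.633 0.2936 [235.6911 121.1196] [238.9021 116.0679]
234 118 [71 73 75] [0.6362 0.0033 0.2965]
235 122 [ 93  99 102] [0.6349 0.0048 0.2912]
257 120 [80 83 85] [0.6017 0.0101 0.2966]
257 124 [86 89 90] [0.6017 0.0121 0.2915]
260 125 [69 71 75] [0.5998 0.0005 0.2859]
262 118 [34 34 40] [0.5952 0.0058 0.2982]
255 115 [89 91 91] [0.6035 0.0129 0.3048]
250 122 [ 55 136 242] [0.6127 0.0067 0.2923]
```

View pics/t2.png

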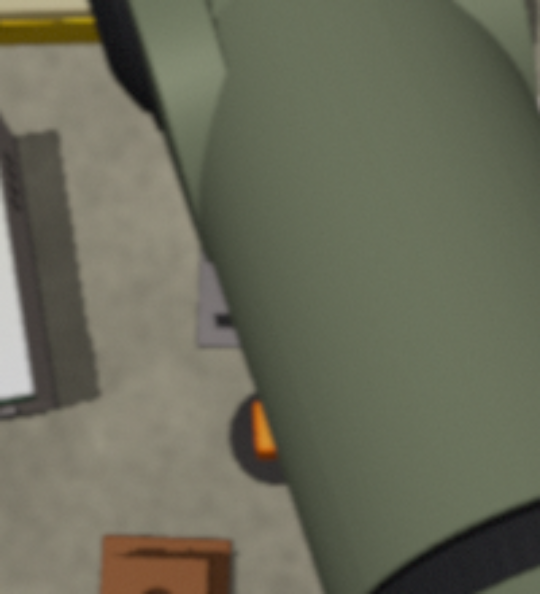

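The handle and finger points in the side view disagree with the reported TCP. The fingertips are really at z≈0.287 while telemetry says 0.248, so only the top 8 mm or so of the handle is gripped. The earlier open-gripper view shows the same offset, about 37 mm. I'll set the pin back in its stand and regrip about 36 mm lower.

Call:
carry_out(series=[[0,0,0.03,0,0,0,255],[0,0,0.06,0,0,0,255],[0,0,0.09,0,0,0,255],[0,0,0.12,0,0,0,255],[0,0,0.14,0,0,0,255],[0,0,0.149,0,0,0,255],[0,0,0.149,0,0,0,255],[0,0,0.149,0,0,0,0],[0,0,0.149,0,0,0,0],[0,0,0.149,0,0,0,0]])

```text
clock: 6.62
position: [0.6164, -0.0029, 0.0995]
tool_rot: [3.141, -0.0, 1.382]
force: [-0.3, 0.7, -0.2]
grip_width: 0.0757
```

Call:
carry_out(series=[[0,0,0,0,0,0,0],[0,0,0,0,0,0,0],[0,0,0,0,0,0,0]])

```text
clock: 7.0
position: [0.6163, -0.0028, 0.0994]
tool_rot: [-3.142, -0.0, 1.382]
force: [-0.4, -0.2, 0.3]
grip_width: 0.0855
```

```bash
python3 - <<'E'
from h import *
from workcell import telemetry
np.set_printoptions(suppress=True,precision=4)
s=telemetry.observe();print(s['position'],s['tool_rot'],s['force'],s['grip_width'])
p,d=imaging.grab_frame("side");W=cloud("side",d)
cv2.imwrite("pics/s3.png",cv2.resize(p[120:320,180:400],None,fx=3,fy=3,interpolation=cv2.INTER_CUBIC))
m=cv2.inRange(cv2.cvtColor(p,cv2.COLOR_BGR2HSV),(5,170,100),(18,255,255))
k,l,s,c=cv2.connectedComponentsWithStats(m)
for j in range(1,k):
    if s[j,4]>40:
        q=W[(l==j)&(d>0)];print(s[j],np.percentile(q,[2,50,98],axis=0).round(4).tolist())
# dark finger points
g=p.max(2)
S=(g<110)&(abs(W[...,1]+.003)<.03)&(W[...,0]>.54)&(W[...,0]<.70)&(W[...,2]>.09)&(W[...,2]<.25)
for a,b in((.54,.605),(.63,.70)):
    q=W[S&(W[...,0]>a)&(W[...,0]<b)];print(len(q),np.percentile(q,[1,5,50,99],axis=0))
E
```

```text
[ 0.6163 -0.0028  0.0994] [-3.1415 -0.      1.3818] [-0.3737 -0.1603  0.2801] 0.08549940678418795
[ 324  183   22   60 1229] [[0.4762, -0.0158, 0.1011], [0.4915, 0.0071, 0.1511], [0.5068, 0.0104, 0.1889]]
[272 205  11  27 212] [[0.5927, -0.1062, 0.0552], [0.6016, -0.0981, 0.0769], [0.6085, -0.0935, 0.1019]]
[247 209  20  41 656] [[0.6042, -0.0056, 0.0844], [0.614, 0.009, 0.118], [0.6277, 0.0136, 0.1458]]
1548 [[ 0.5442 -0.0094  0.1534]
 [ 0.5476 -0.0031  0.1636]
 [ 0.5715  0.0151  0.2154]
 [ 0.604   0.0238  0.2494]]
1309 [[ 0.6309 -0.0233  0.1509]
 [ 0.6337 -0.0189  0.1604]
 [ 0.664  -0.0023  0.216 ]
 [ 0.6896  0.015   0.2496]]
```

View pics/s3.png

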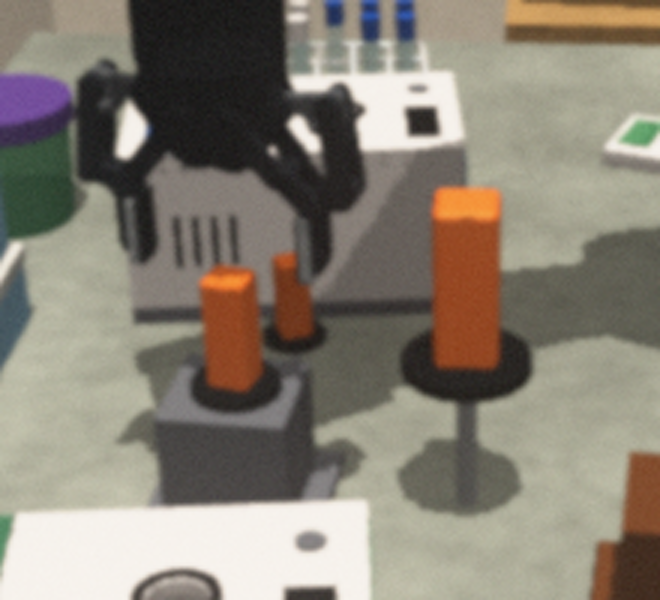

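The fingers are open with tips at z≈0.15 and the pin is back in its stand. With the measured offset, the grip needs another 36 mm of descent.

Call:
carry_out(series=[[0,0,0.015,0,0,0,0],[0,0,0.03,0,0,0,0],[0,0,0.036,0,0,0,0],[0,0,0.036,0,0,0,0],[0,0,0.036,0,0,0,255],[0,0,0.036,0,0,0,255],[0,0,0.036,0,0,0,255],[0,0,0.036,0,0,0,255],[0,0,0.036,0,0,0,255],[0,0,0.036,0,0,0,255]], force=60)

```text
clock: 8.3
position: [0.6166, -0.0029, 0.0637]
tool_rot: [3.141, -0.0, 1.382]
force: [-0.8, -0.8, 5.9]
grip_width: 0.0234
```

Call:
carry_out(series=[[0,0,0,0,0,0,255],[0,0,0,0,0,0,255],[0,0,-0.03,0,0,0,255],[0,0,-0.06,0,0,0,255],[0,0,-0.09,0,0,0,255],[0,0,-0.12,0,0,0,255],[0,0,-0.14,0,0,0,255],[0,0,-0.15,0,0,0,255],[0,0,-0.15,0,0,0,255]])

```text
clock: 9.43
position: [0.6164, -0.0028, 0.2134]
tool_rot: [3.141, -0.0, 1.382]
force: [-0.8, 0.1, -1.5]
grip_width: 0.0232
```

```bash
cat > m.py <<'E'
from h import *
import sys
from workcell import telemetry
np.set_printoptions(suppress=True,precision=4)
s=telemetry.observe();print(s['clock'],s['position'],s['tool_rot'],s['force'],s['grip_width'])
n=sys.argv[1];cam=sys.argv[2];u0,u1,v0,v1=map(int,sys.argv[3:7])
p,d=imaging.grab_frame(cam);W=cloud(cam,d);np.savez(n+".npz",p=p,d=d)
f=min(780/(u1-u0),590/(v1-v0))
cv2.imwrite(f"pics/{n}.png",cv2.resize(p[v0:v1,u0:u1],None,fx=f,fy=f,interpolation=cv2.INTER_CUBIC))
m=cv2.inRange(cv2.cvtColor(p,cv2.COLOR_BGR2HSV),(5,170,100),(18,255,255))
k,l,s,c=cv2.connectedComponentsWithStats(m)
for j in range(1,k):
    if s[j,4]>40:
        q=W[(l==j)&(d>0)];print(s[j],np.percentile(q,[2,50,98],axis=0).round(4).tolist())
E
python3 m.py s4 side 120 440 0 300
```

```text
9.425 [ 0.6164 -0.0028  0.2134] [ 3.1413 -0.      1.3817] [-0.8423  0.1198 -1.4565] 0.023238483596385744
[239 118  21  45 642] [[0.6068, -0.0017, 0.234], [0.6173, 0.0097, 0.2665], [0.6286, 0.0133, 0.2948]]
[ 325  183   21   60 1229] [[0.4761, -0.0156, 0.101], [0.4914, 0.0072, 0.1512], [0.5068, 0.0102, 0.1888]]
[272 205  11  27 250] [[0.5928, -0.1084, 0.0565], [0.6004, -0.0989, 0.0813], [0.6085, -0.0942, 0.1022]]
```

View pics/s4.png

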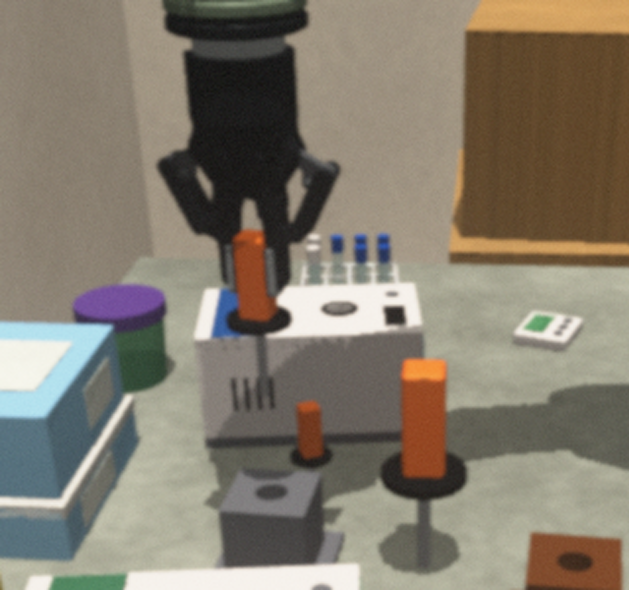

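Call:
carry_out(series=[[-0.04,0.005,0,0,0,0,255],[-0.08,0.01,0,0,0,0,255],[-0.12,0.015,0,0,0,0,255],[-0.16,0.02,0,0,0,0,255],[-0.2,0.024,0,0,0,0,255],[-0.24,0.029,0,0,0,0,255],[-0.27,0.033,0,0,0,0,255],[-0.281,0.034,0,0,0,0,255],[-0.281,0.034,0.03,0,0,0,255],[-0.281,0.034,0.03,0,0,0,255]])

```text
clock: 10.72
position: [0.5959, -0.2838, 0.1811]
tool_rot: [-3.137, -0.001, 1.383]
force: [0.2, 0.6, 0.1]
grip_width: 0.0232
```

```bash
python3 m.py s5 side 200 360 60 180
```

```text
10.725 [ 0.5959 -0.2838  0.1811] [-3.1375 -0.0014  1.3828] [0.1832 0.5896 0.1417] 0.02322531841063279
[283  86  14  35 382] [[0.5866, -0.2813, 0.201], [0.5975, -0.2717, 0.2333], [0.6081, -0.2668, 0.2622]]
[ 325  183   22   60 1188] [[0.4769, -0.0177, 0.1019], [0.4913, 0.0072, 0.1528], [0.5067, 0.0103, 0.1889]]
[271 205  13  28 263] [[0.5927, -0.1082, 0.0542], [0.6003, -0.0985, 0.0804], [0.6087, -0.0935, 0.1022]]
```

View pics/s5.png

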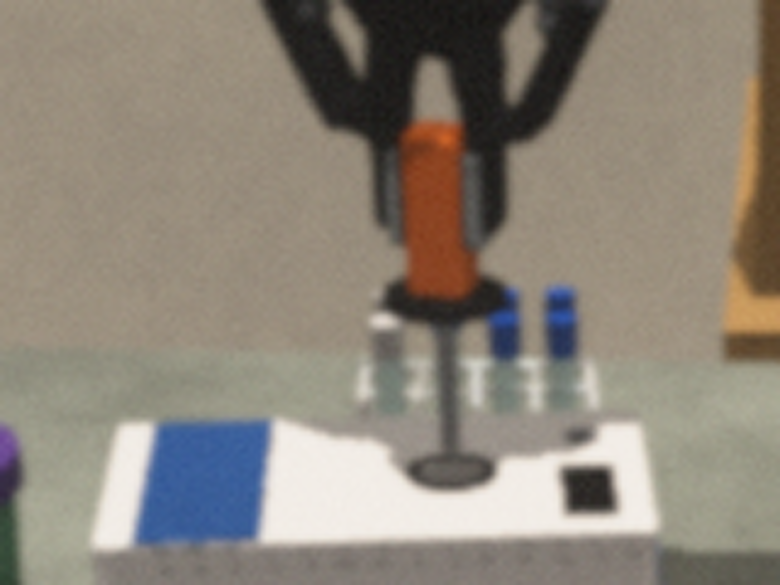

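The pin is vertical, with its tip just above the blue hole (centre about (452,470) in the zoom). I'll press it down.

Call:
carry_out(series=[[0,0,0.01,0,0,0,255],[0,0,0.02,0,0,0,255],[0,0,0.03,0,0,0,255],[0,0,0.04,0,0,0,255],[0,0,0.047,0,0,0,255],[0,0,0.054,0,0,0,255],[0,0,0.06,0,0,0,255],[0,0,0.065,0,0,0,255],[0,0,0.065,0,0,0,255],[0,0,0.065,0,0,0,255]])

```text
clock: 12.02
position: [0.597, -0.2852, 0.1186]
tool_rot: [3.141, 0.0, 1.382]
force: [-1.9, 0.7, 3.9]
grip_width: 0.0236
```

```bash
python3 m.py s6 side 200 360 60 180
```

```text
12.025 [ 0.597  -0.2852  0.1186] [3.1414 0.     1.3817] [-1.8729  0.7037  3.8529] 0.023635729724232224
[284 118  14  33 343] [[0.5879, -0.2829, 0.1395], [0.5985, -0.2727, 0.1709], [0.6088, -0.2678, 0.2001]]
[ 325  183   22   60 1200] [[0.4763, -0.017, 0.1018], [0.4913, 0.0071, 0.1531], [0.5066, 0.0102, 0.1889]]
[272 205  12  28 262] [[0.5925, -0.1084, 0.0548], [0.6003, -0.099, 0.0803], [0.6087, -0.0933, 0.1018]]
```

View pics/s6.png

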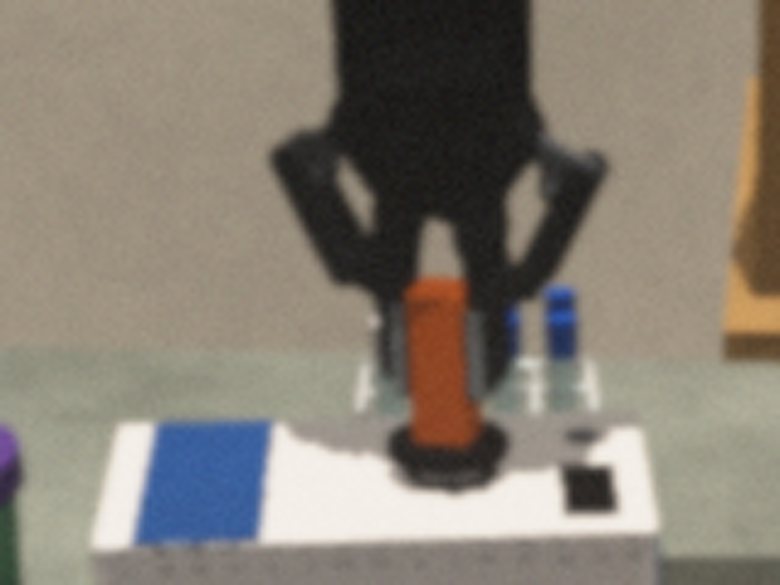

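Call:
carry_out(series=[[0,0,0.003,0,0,0,255],[0,0,0.005,0,0,0,255],[0,0,0.005,0,0,0,255],[0,0,0.005,0,0,0,255],[0,0,0.005,0,0,0,255],[0,0,0.005,0,0,0,255]])

```text
clock: 12.82
position: [0.597, -0.2852, 0.1135]
tool_rot: [3.142, -0.0, 1.382]
force: [-1.1, -0.5, 5.8]
grip_width: 0.0234
```

```bash
python3 m.py t7 top 320 640 60 300;python3 m.py s7 side 180 420 100 280
```

```text
12.825 [ 0.597  -0.2852  0.1135] [ 3.1415 -0.      1.3818] [-1.0746 -0.4515  5.846 ] 0.02343651036055167
[464 166  13  14  63] [[0.5915, -0.2792, 0.1514], [0.5987, -0.2737, 0.1876], [0.6077, -0.272, 0.1958]]
[365 178  13  13 111] [[0.592, -0.1161, 0.0525], [0.6002, -0.1053, 0.1], [0.6168, -0.0971, 0.1033]]
[186 184  13  12 112] [[0.5906, 0.2329, 0.0817], [0.6009, 0.2431, 0.085], [0.6114, 0.2536, 0.0877]]
[313 227  22  22 417] [[0.4752, -0.0263, 0.0953], [0.4922, -0.0091, 0.1876], [0.5174, 0.0072, 0.1911]]
12.875 [ 0.597  -0.2852  0.1135] [3.1414 0.     1.3817] [-0.2023  0.1594  5.3936] 0.023460871107634382
[284 120  14  34 345] [[0.5876, -0.283, 0.1337], [0.5983, -0.2725, 0.1661], [0.6087, -0.2677, 0.1949]]
[ 325  183   22   60 1202] [[0.4763, -0.0171, 0.1013], [0.4913, 0.0071, 0.1525], [0.5067, 0.0103, 0.1889]]
[272 205  12  28 261] [[0.5925, -0.1082, 0.0544], [0.6002, -0.0986, 0.0801], [0.6084, -0.0934, 0.1023]]
```

View pics/t7.png

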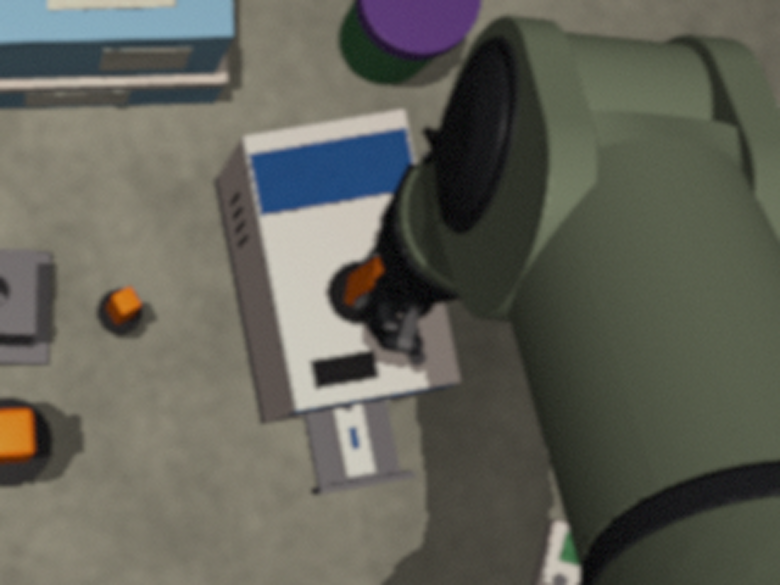

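View pics/s7.png

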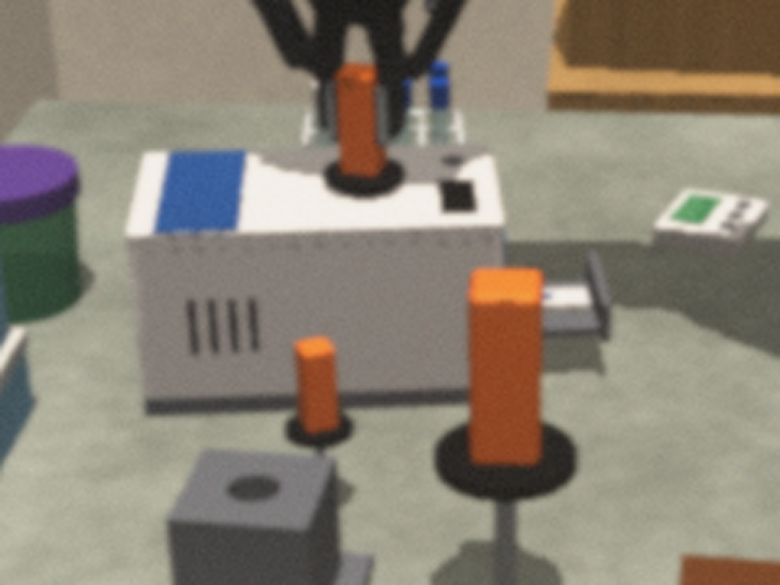

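The tray is out in both views. I'll withdraw the pin and take it back to the stand.

Call:
carry_out(series=[[0,0,-0.02,0,0,0,255],[0,0,-0.05,0,0,0,255],[0,0,-0.08,0,0,0,255],[0,0,-0.1,0,0,0,255],[0,0,-0.1,0,0,0,255],[0.04,-0.005,-0.1,0,0,0,255],[0.08,-0.01,-0.1,0,0,0,255],[0.12,-0.015,-0.1,0,0,0,255],[0.16,-0.02,-0.1,0,0,0,255],[0.2,-0.024,-0.1,0,0,0,255]])

```text
clock: 14.18
position: [0.6105, -0.083, 0.213]
tool_rot: [-3.141, 0.0, 1.382]
force: [1.0, -0.2, -0.8]
grip_width: 0.0232
```

Call:
carry_out(series=[[0.03,-0.003,0,0,0,0,255],[0.06,-0.007,0,0,0,0,255],[0.081,-0.01,0,0,0,0,255],[0.081,-0.01,0,0,0,0,255],[0.081,-0.01,0.03,0,0,0,255],[0.081,-0.01,0.05,0,0,0,255],[0.081,-0.01,0.05,0,0,0,255],[0.081,-0.01,0.05,0,0,0,255]])

```text
clock: 15.18
position: [0.6168, -0.0034, 0.1642]
tool_rot: [3.141, -0.0, 1.381]
force: [0.7, 0.9, -0.5]
grip_width: 0.0234
```

```bash
python3 m.py s8 side 180 380 100 280
```

```text
15.175 [ 0.6168 -0.0034  0.1642] [ 3.1408 -0.      1.381 ] [ 0.6853  0.8909 -0.5279] 0.023399647017921403
[241 150  21  43 603] [[0.6066, -0.0032, 0.1845], [0.618, 0.009, 0.2174], [0.6288, 0.0128, 0.2456]]
[ 325  183   21   60 1239] [[0.4762, -0.0153, 0.1008], [0.4914, 0.0071, 0.1515], [0.5068, 0.0105, 0.1888]]
[272 205  11  27 250] [[0.593, -0.1082, 0.0564], [0.6002, -0.0989, 0.0808], [0.6087, -0.0933, 0.1022]]
```

View pics/s8.png

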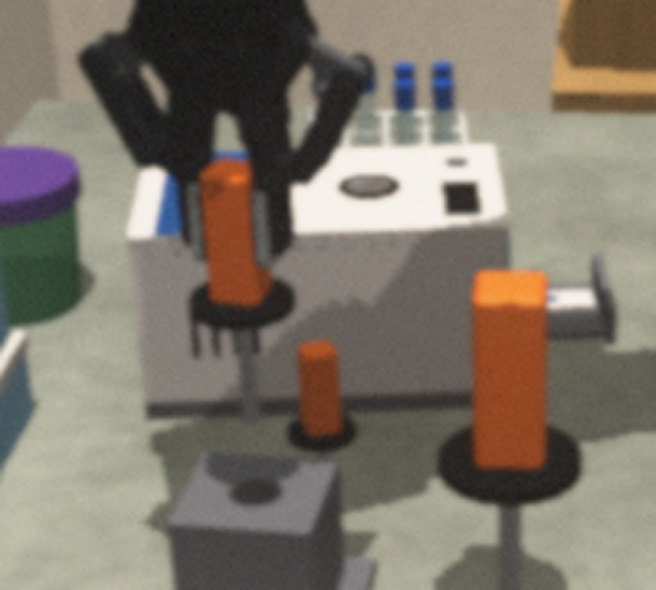

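The pin hangs above the stand hole, so I'll lower it to its original height.

Call:
carry_out(series=[[0,0,0.02,0,0,0,255],[0,0,0.04,0,0,0,255],[0,0,0.06,0,0,0,255],[0,0,0.08,0,0,0,255],[0,0,0.092,0,0,0,255],[0,0,0.098,0,0,0,255],[0,0,0.1,0,0,0,255],[0,0,0.1,0,0,0,255]])

```text
clock: 16.23
position: [0.6167, -0.0028, 0.0639]
tool_rot: [3.141, -0.0, 1.382]
force: [-0.1, -0.1, -1.8]
grip_width: 0.0232
```

```bash
python3 m.py s9 side 180 380 100 280
```

```text
16.225 [ 0.6167 -0.0028  0.0639] [ 3.1408 -0.0001  1.3817] [-0.0807 -0.1393 -1.7994] 0.023226503804760434
[ 325  183   21   60 1238] [[0.4762, -0.0156, 0.1013], [0.4914, 0.0071, 0.1512], [0.5068, 0.0104, 0.1888]]
[246 209  20  41 534] [[0.6069, -0.0045, 0.0843], [0.618, 0.0098, 0.119], [0.6288, 0.0135, 0.1459]]
[274 214   9  18 122] [[0.5927, -0.1036, 0.056], [0.599, -0.0986, 0.0691], [0.6064, -0.0925, 0.0841]]
```

View pics/s9.png

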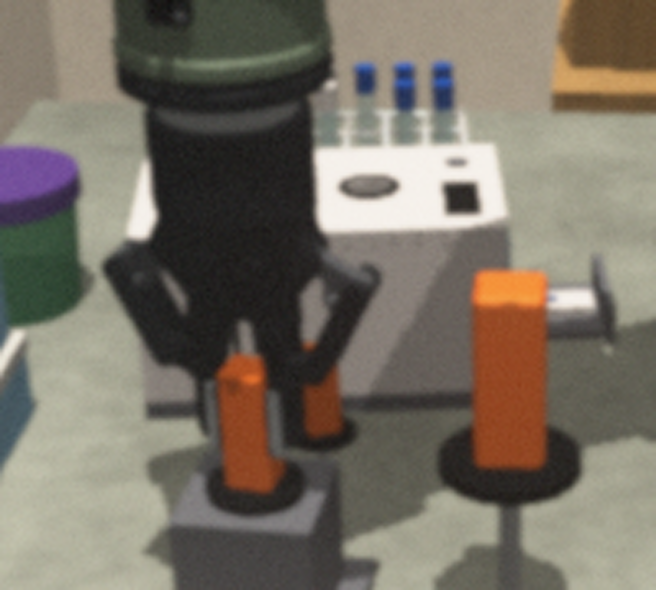

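Call:
carry_out(series=[[0,0,0.001,0,0,0,255],[0,0,0.001,0,0,0,255],[0,0,0.001,0,0,0,0],[0,0,0.001,0,0,0,0],[0,0,0.001,0,0,0,0],[0,0,0.001,0,0,0,0],[0,0,0.001,0,0,0,0],[0,0,0.001,0,0,0,0],[0,0,0.001,0,0,0,0]])

```text
clock: 17.4
position: [0.6164, -0.0028, 0.0624]
tool_rot: [3.142, 0.0, 1.382]
force: [1.1, -0.6, 0.5]
grip_width: 0.0854
```

Call:
carry_out(series=[[0,0,-0.02,0,0,0,0],[0,0,-0.05,0,0,0,0],[0,0,-0.09,0,0,0,0],[0,0,-0.13,0,0,0,0],[0,0,-0.16,0,0,0,0],[-0.05,0,-0.16,0,0,0,0],[-0.1,0,-0.16,0,0,0,0],[-0.15,0,-0.16,0,0,0,0],[-0.2,0,-0.16,0,0,0,0],[-0.2,0,-0.16,0,0,0,0]])

```text
clock: 18.65
position: [0.5776, -0.2036, 0.2236]
tool_rot: [3.141, 0.002, 1.376]
force: [-0.5, 0.9, 0.0]
grip_width: 0.0853
```

```bash
python3 m.py s10 side 0 640 0 480; python3 m.py t10 top 0 640 0 480
```

```text
18.65 [ 0.5776 -0.2036  0.2236] [3.1409 0.0016 1.376 ] [-0.4575  0.8735  0.0176] 0.08528787968353457
[ 325  183   22   60 1196] [[0.4763, -0.0169, 0.1022], [0.4913, 0.0072, 0.1527], [0.5066, 0.0104, 0.189]]
[271 205  13  28 267] [[0.5924, -0.1084, 0.0543], [0.6003, -0.0992, 0.0801], [0.6087, -0.0933, 0.102]]
[247 208  19  42 619] [[0.6055, -0.0065, 0.085], [0.6153, 0.009, 0.1201], [0.6274, 0.013, 0.1456]]
18.7 [ 0.5784 -0.2008  0.2236] [3.1406 0.0002 1.379 ] [ 0.8231  0.8295 -0.0302] 0.08491738929442287
[310 166  15  16 190] [[0.6048, -0.0137, 0.0818], [0.615, -0.0018, 0.1439], [0.6294, 0.0112, 0.1475]]
[365 178  13  13 115] [[0.5916, -0.1158, 0.0518], [0.6001, -0.1049, 0.1001], [0.6172, -0.097, 0.1044]]
[187 184  12  12 113] [[0.5906, 0.2322, 0.0813], [0.6006, 0.2431, 0.0851], [0.6119, 0.253, 0.0881]]
[313 227  22  22 419] [[0.4752, -0.0262, 0.0971], [0.4922, -0.0099, 0.1877], [0.5174, 0.0071, 0.191]]
```

View pics/s10.png

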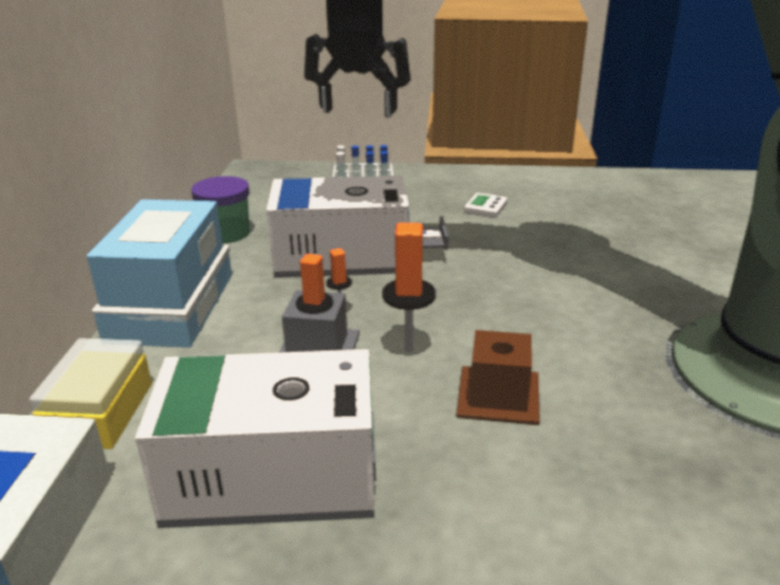

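View pics/t10.png

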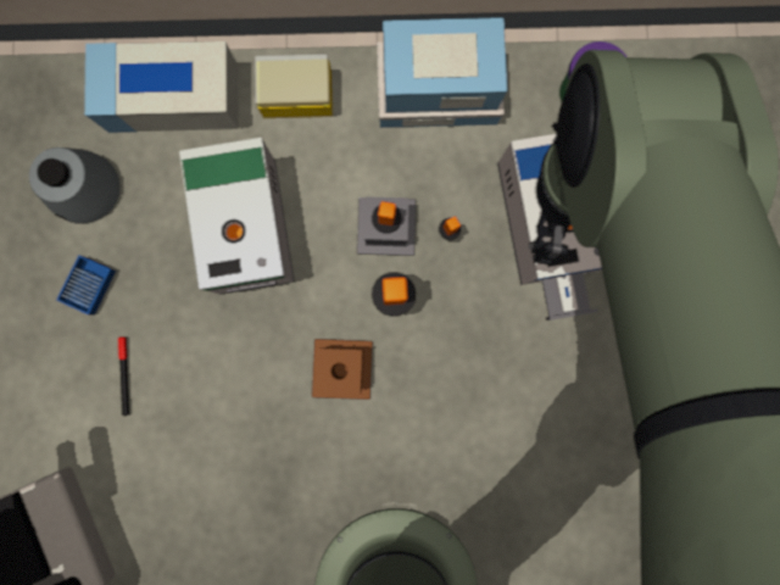

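The pin stands upright in the grey stand with its collar down and its top at 0.1456, as at the start. The blue tray is out, the green tray is shut and nothing else has moved. I'll let the arm settle and hand in.

Call:
carry_out(series=[[0,0,0,0,0,0,0],[0,0,0,0,0,0,0],[0,0,0,0,0,0,0],[0,0,0,0,0,0,0]])

```text
clock: 19.25
position: [0.5788, -0.199, 0.2224]
tool_rot: [-3.141, -0.0, 1.382]
force: [-0.4, -0.2, 0.7]
grip_width: 0.0849
```

```bash
python3 -c "
from workcell import ticket
print(ticket.job_done())"
```

```text
the job is handed in; nothing more can be done
None
```

The blue reader's tray is out, and the release pin is back in its grey stand and let go. I pushed the pin about 57 mm down through the blue hole, and wrist force stayed around 6 N. I handed the job in at about 19 s.

**Last checks:** Both cameras show the pin upright with its collar on the stand and its top at z≈0.146 m, as at the start. They also show the blue tray out, the green tray shut and the look-alikes where they were. The gripper was open and clear of everything.

**Disagreement:** The real fingertips were about 37 mm higher than the reported TCP. My first grasp therefore held only the top of the handle, so I set the pin back in its stand and regripped 36 mm lower before going to the reader.

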